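# Spin the decorating wheel and stop it on its index mark

### The arm

A 7-joint arm with a two-finger parallel gripper is mounted at the origin on the work surface; the furniture and walls round the work are solid. World frame = base frame: x ahead of the robot, y to its left, z up, the work surface at z = 0. Lengths are in mm, angles in rad, forces in N, time in s.
With the tool pointing down it reaches from about 350 to 900 mm from the base axis. Payload 8.1 kg.
Tool frame: the origin (TCP) lies between the finger pads; the fingertips stand 14 mm ahead of it and the grasp point (between the pads) lies 5 mm behind it; z points along the fingers, y is the direction in which the jaws open and shut (so a half turn about z gives the same grasp; the last joint's range is limited). The gripper opens to 92 mm and grips with 3 to 60 N. Pads are 19 mm wide; open, the fingers measure 130 mm over their backs; the gripper's body (75 mm by 190 mm) begins 47 mm behind the grasp point.
Start: joints at [-1.424, 0.434, 0.025, 1.573, -0.012, 1.134, -0.075], TCP at [154.533, 605.607, 240.742] pointing down, gripper open.
Joint ranges: [-2.62, 2.62], [-0.44, 2.09], [-1.27, 1.32], [0.08, 2.57], [-1.32, 4.46], [0.12, 2], [-2.74, 2.74]. Speed limits (rad/s): [2.22, 2.22, 3.01, 3.01, 3.14, 3.14, 3.14].

### API

Orientations are given as a rotation vector (axis times angle).
In Python, from workcell import manip gives the robot as it stands.
- The arm moves only by the shell command python3 -m crank 'ROWS' [OPENING]. ROWS is JSON, a list of rows, each an object of numbers: "dx", "dy", "dz": the shift along the tool's x, y, z in m; "rx", "ry", "rz": the turn, a rotation vector about the tool's x, y, z in degrees. A call has exactly 5 rows; each row shifts and turns the commanded pose from where the row before left it, along the tool's axes as they then stand; what a row does not reach is not made up. A row lasts 1/10 s, in which the tool goes at most 50 mm and 8.59 degrees, less where a joint would pass 70% of its speed; a pose out of reach is approached as far as the arm can. A call with a gripper value outside its range is refused whole. OPENING is the closure in counts, from 0 (fully open) to 255 (shut), set as the call begins (- or left out, the last holds). The fingers move at their own pace and stop on an object; the grip force is fixed at half the most. Time passes only in rows, so rows that do not move let the fingers close, or fill a call up. It gives the time, the measured TCP pose, the force and the opening at its end, in the units of the state.
- manip.read_state(): the state, without advancing time (a new reading comes with each control period).
- manip.snapshot(name): name is "scene" or "side" or "wrist"; returns the picture (384x512x3 uint8, red, green, blue); there is no depth.
- manip.camera_params(name): a dict with "mtx" (3x3 intrinsics, pixels), "k1" (the pictures are not rectified: a ray, as slopes to the right and down, at radius r is drawn at 1 + k1 r^2 times it, then the intrinsics apply), "origin" and "orientation" of the camera in the world. Camera axes: x right, y down, z forward; pixel columns grow to the right and rows downward; lengths in mm; the calibration is good to about 2 mm. A picture is of the moment at which its call begins: read the wrist's pose just before it. camera_params takes no time and is no camera call; for the wrist camera it gives the pose at the moment of the call.
- manip.job_done(): hands the job in, once; it reports no verdict.
The state is a dict: "clock": time; "joint_positions": joint angles; "joint_velocities": joint speeds; "tau": joint torques, N m; "ee_pos": TCP position; "eef_rot": TCP orientation; "contact_force": force on the tool from outside, world axes, zero at the start; "wrist_torque": the same for the moment, N m; "width": finger opening in mm.
Only numpy, scipy, OpenCV 4.12 (cv2) and the standard library are available. Lean on these libraries where they do the work, as an engineer would, in place of code of your own. Each camera call takes 0.05 s, during which the arm holds its last target.

### The job

Spin-test the small decorating wheel and park it on its index: with a fingertip against the black stud, flick the disc anticlockwise (seen from above), let go, and let it coast until the red line has gone past the yellow index plate at least once. Then, as the line comes round again, brake the disc with a fingertip so that it stops with the red line facing the yellow plate - the first stop counts, no nudging it into place afterwards. Do not grip, lift or shove anything, leave the things round the wheel alone, and finish with the hand clear.

Things in the scene. Friction and masses are not known exactly. Their poses are not given: they have to be found in the camera images.
- wheel: Loose decorating wheel, 3.9 kg: dark steel foot (196 mm diameter) with a free-running grey disc, 260 mm diameter, its flat rubber-matted top 46 mm above the table (dips 1-2 mm at 10 N). Origin: on the turning axis at the foot's underside; z up; +x points to the yellow index plate. Only the stud stands above the disc. A 20 N press on the disc's top, even at its rim, does not tip it.
- wheel_disc (a joint): Disc angle, rad, growing anticlockwise seen from above, unlimited, not wrapped. At 0, 2 pi, 4 pi.. the red line faces the yellow plate's middle; it starts between -5.0 and -1.3. Inertia about 0.0075 kg m2. Coasting, it loses about 0.27 rad/s each second plus 8 percent of its speed each second (4 rad/s runs about 9 s, 2 to 3 turns). At rest it stays where it is left.
- red_mark (a point): Outer end of the red line (12 mm wide, painted flush) on the disc's top, at the rim, 128 mm from the axis, 46 mm above the work surface. Turns with the disc.
- stud (a point): Top centre of the black upright finger stud on the disc: 13 mm diameter, 20 mm tall (top 66 mm above the table), 72 mm from the axis, exactly opposite the red line; turns with the disc. Push its side along its circle to flick the disc. The disc's top further than 82 mm from the axis is bare: press there with a fingertip to brake.
- index_plate (a point): Middle of the curved yellow index plate that stands just outside the disc's rim, 143.5 mm from the axis, fixed to the foot. The plate is 58 mm long round the rim (plus or minus 0.2 rad), 4 mm thick, its top 54 mm above the work surface (8 mm above the disc's top).
- cup_purple: Purple plastic cup, 84 mm wide, 112 mm tall, upright; origin at the centre of its underside. Bystander, 35 g, not to be touched.
- jar_green: Green glaze jar with white lid, 49 mm wide, 56 mm tall; origin at the centre of its underside. Bystander.
- jar_amber: Amber-brown glaze jar with black lid, 53 mm wide, 62 mm tall; origin at the centre of its underside. Bystander.
- timer: White clockwork timer with orange dial, 64 mm wide, 42 mm tall; origin at the centre of its underside. Bystander.
- stamp: Wooden texture stamp, 30 x 30 mm, 56 mm tall, upright; origin at the centre of its underside. Bystander.
- kidney: Red rubber kidney, 44 x 85 mm, 8 mm thick, lying flat; origin at the centre of its underside. Bystander.
- clay_lump: Torn lump of clay, 65 x 76 x 40 mm; origin at the centre of its underside. Bystander.

How it is judged:
By the outcome, as a careful person would: the job done as asked, in the order asked, and still so for the second after the job is handed in, with the robot touching nothing.
It also fails if it takes over 51 s, if anything falls off the work surface, if the arm or the gripper's body presses on something with over 40 N, if the wrist force passes 120 N, or if a joint passes its speed limit or range.

## Working session

There is one attempt and no reset: what is moved stays moved. The work goes in short steps, Python scripts to look and compute and a shell command to move; the robot and the scene stay as the last step left them, time stands still between calls to the robot, and variables do not carry over. Pictures are saved under pics/ and viewed, and the job is handed in when it is done.

```bash
mkdir -p pics; ls
python3 - <<'E'
from workcell import manip
import cv2,numpy as np
s=manip.read_state();print(s)
for n in("scene","side","wrist"):
    p=manip.camera_params(n);print(n,p)
    im=manip.snapshot(n);cv2.imwrite(f"pics/{n}0.png",im[:,:,::-1])
print(manip.read_state()["clock"])
E
```

```text
pics
{'clock': 0.0, 'joint_positions': array([-1.42362775,  0.43523447,  0.02495979,  1.57412969, -0.01160863,
        1.13399369, -0.07510224]), 'joint_velocities': array([-1.72676521e-05, -1.01682703e-03, -1.13719320e-03, -1.75201725e-03,
       -1.68950290e-03, -1.99626552e-05, -7.42534781e-04]), 'tau': array([-1.12727746e-03, -6.67850876e+01,  9.84821431e-01, -3.14478850e+01,
       -6.03435352e-02,  4.28432738e-02,  1.58653233e-04]), 'ee_pos': array([154.40695175, 605.10249756, 239.92506057]), 'eef_rot': array([-3.91407742e-01, -3.11704454e+00,  2.54264846e-03]), 'contact_force': array([-0.43775398, -0.05332378,  0.33662932]), 'wrist_torque': array([ 0.02987277, -0.02927243, -0.05212015]), 'width': 91.94990999824141}
scene {'mtx': array([[432.78536072,   0.        , 260.74741894],
       [  0.        , 432.78536072, 189.02669664],
       [  0.        ,   0.        ,   1.        ]]), 'k1': -0.0761644970332314, 'origin': array([ -129.54415458, -1237.97834726,   849.02379763]), 'orientation': array([-2.03191072,  0.52575929, -0.28722083])}
side {'mtx': array([[462.22550125,   0.        , 248.94647136],
       [  0.        , 462.22550125, 187.39007561],
       [  0.        ,   0.        ,   1.        ]]), 'k1': -0.17029714190112438, 'origin': array([  137.15098035, -1390.44906627,   928.77218178]), 'orientation': array([-2.1076368 ,  0.2646202 , -0.16339924])}
wrist {'mtx': array([[331.75443699,   0.        , 258.0641223 ],
       [  0.        , 331.75443699, 188.22977885],
       [  0.        ,   0.        ,   1.        ]]), 'k1': 0.030996403228619622, 'origin': array([ 72.31275478, 625.08343504, 383.43076068]), 'orientation': array([2.27568999, 1.769234  , 0.27357741])}
0.15
```

View pics/scene0.png

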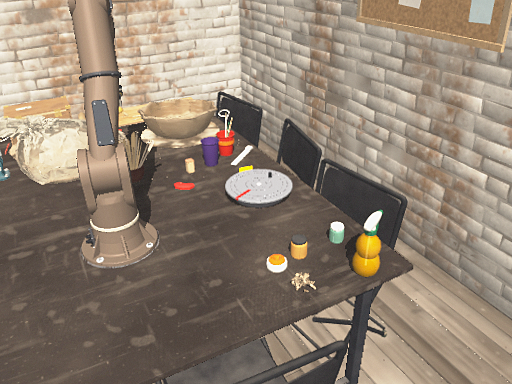

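View pics/side0.png

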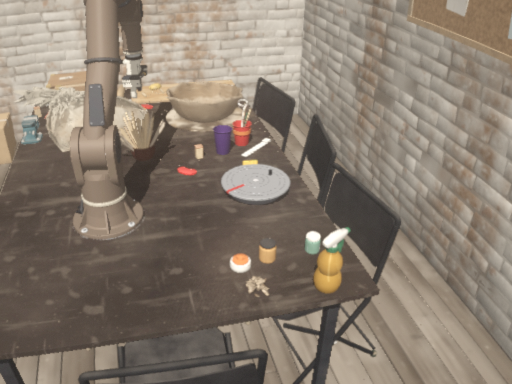

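View pics/wrist0.png

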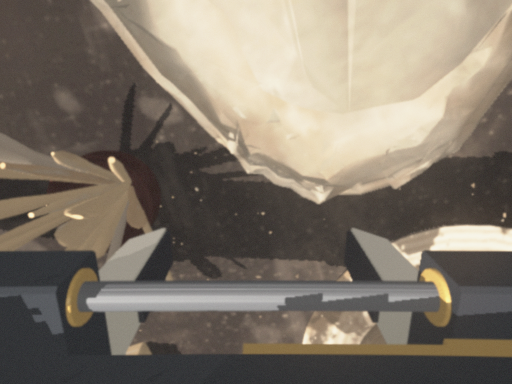

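```bash
cat > h.py <<'E'
import numpy as np,cv2
from scipy.spatial.transform import Rotation as R
from workcell import manip
def ray(p,u,v):
    K=p["mtx"];k=p["k1"]
    d=np.array([(u-K[0,2])/K[0,0],(v-K[1,2])/K[1,1]]);x=d.copy()
    for _ in range(30): x=d/(1+k*(x@x))
    return R.from_rotvec(p["orientation"]).apply([x[0],x[1],1.])
def onz(p,u,v,z):
    r=ray(p,u,v);o=np.array(p["origin"]);return o+r*(z-o[2])/r[2]
def proj(p,X):
    c=R.from_rotvec(p["orientation"]).inv().apply(np.array(X,float)-p["origin"])
    x=c[:2]/c[2];x=x*(1+p["k1"]*(x@x));return x*p["mtx"][[0,1],[0,1]]+p["mtx"][:2,2]
E
python3 - <<'E'
from h import *
for n in("scene","side"):
    im=cv2.imread(f"pics/{n}0.png");p=manip.camera_params(n)
    x0=200;c=im[130:215,x0:310];cv2.imwrite(f"pics/{n}crop.png",cv2.resize(c,None,fx=7,fy=7,interpolation=cv2.INTER_CUBIC))
    hsv=cv2.cvtColor(im,cv2.COLOR_BGR2HSV)
    def blobs(lo,hi,nm,z):
        m=cv2.inRange(hsv,lo,hi);k,l,st,ce=cv2.connectedComponentsWithStats(m)
        for i in range(1,k):
            if st[i,4]>8 and ce[i][0]>150 and ce[i][0]<345 and 130<ce[i][1]<300: print(n,nm,st[i],ce[i].round(1),onz(p,*ce[i],z)[:2].round(1))
    blobs((22,150,120),(33,255,255),"yel",50)
    blobs((0,150,100),(6,255,255),"red",46)
    blobs((125,80,30),(150,255,255),"purple",56)
    blobs((8,150,120),(21,255,255),"orange",40)
    blobs((70,60,60),(90,255,255),"green",30)
E
```

```text
scene yel [239 165  14   7  53] [245.2 168. ] [563.1 193. ]
scene yel [274 261   7   3  13] [276.8 261.9] [ 370.6 -391.7]
scene red [216 130  19  12 130] [224.9 135.5] [639.  562.4]
scene red [219 144  14  12 128] [225.7 150.2] [570.6 402.7]
scene red [174 182  20   8 132] [183.4 185.5] [293.  186.3]
scene red [236 190  14  11  26] [242.2 194.2] [460.5  13.8]
scene purple [201 137  17  29 410] [210.1 150.4] [501.  415.7]
scene orange [219 138  15   8  69] [226.1 142.7] [613.4 492.2]
scene orange [291 241  16  18 188] [298.  251.4] [ 457.9 -369.8]
scene orange [269 254  16  11 120] [276.3 258.7] [ 383.1 -367.6]
scene green [329 229  15  14 126] [336.3 236.2] [ 615.1 -353.4]
side red [235 135  13  11 111] [241.1 139.9] [579.5 399.4]
side red [178 171  18   4  30] [186.9 173. ] [305.8 162.3]
side purple [216 134  12  20 176] [221.4 141.9] [487.2 379.4]
side orange [315 282   6   4   9] [317.6 283.7] [ 569.8 -528.4]
side orange [320 282  19  10  62] [328.8 288.5] [ 592.8 -554.5]
```

View pics/scenecrop.png

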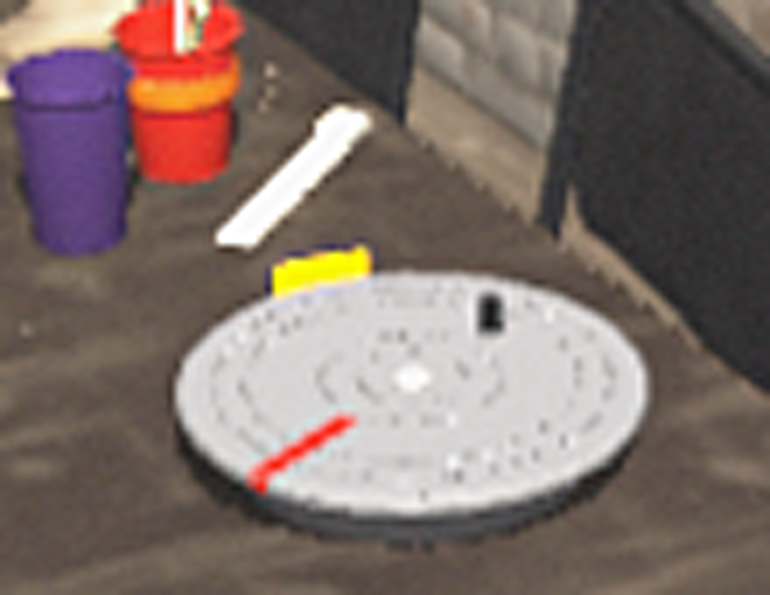

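View pics/sidecrop.png

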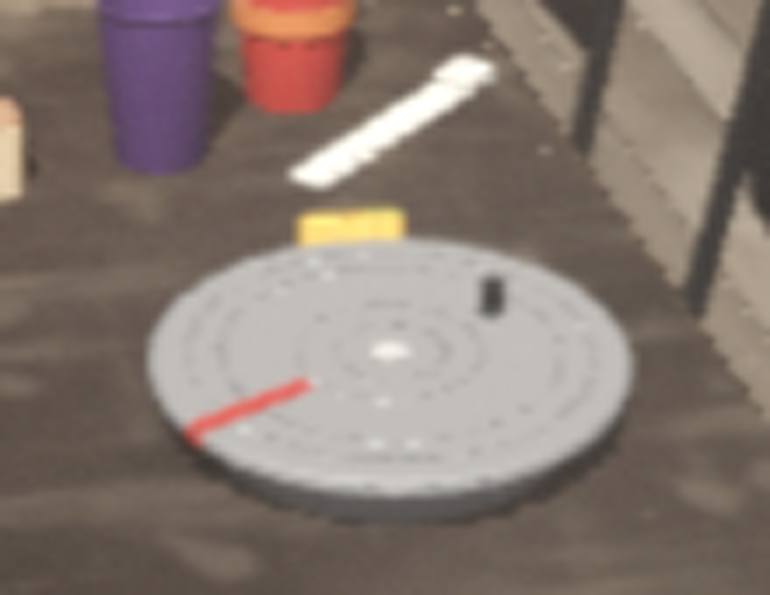

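Run:
```python
from h import *
def f(n,pts):
    p=manip.camera_params(n)
    for nm,x,y,z in pts:
        print(n,nm,onz(p,200+x/7-.5,130+y/7-.5,z)[:2].round(1))
f("scene",[("cen",412,378,46),("redend",258,485,46),("stud",490,298,66),("studbase",490,330,46),("yelTop",320,257,54),("L",177,390,46),("R",648,385,46),("top",430,271,46),("bot",405,515,46),("cupbase",80,250,0),("spatNear",235,240,0),("spatfar",350,110,0)])
f("side",[("cen",390,350,46),("redend",190,435,46),("stud",492,280,66),("studbase",492,312,46),("yelTop",352,213,54),("L",148,365,46),("R",633,360,46),("top",390,238,46),("bot",400,492,46)])
```

```text
scene cen [550.8  56. ]
scene redend [427.1  -5.5]
scene stud [616.3  84.2]
scene studbase [615.8  83.6]
scene yelTop [567.2 200.3]
scene L [432.8 108.4]
scene R [659.  -15.7]
scene top [621.9 165.8]
scene bot [479.2 -69.8]
scene cupbase [487.4 383.6]
scene spatNear [578.6 346.9]
scene spatfar [735.4 491.8]
side cen [549.   52.4]
side redend [426.1  -6.5]
side stud [613.8  79.4]
side studbase [614.4  79. ]
side yelTop [565.1 194.1]
side L [419.4  67.6]
side R [673.1  11.6]
side top [582.4 174.2]
side bot [516.8 -84. ]
```

```bash
cat >> h.py <<'E'
def rows(target,yaw,n,rot=None,pos=None):
    """rows (tool axes) from current measured pose to world target with total rz=yaw deg over n rows; tilt removed"""
    s=manip.read_state();r=R.from_rotvec(s["eef_rot"] if rot is None else rot);p=np.array(s["ee_pos"] if pos is None else pos)
    d=(np.array(target)-p)/n
    for i in range(n):
        t=r.inv().apply(d)/1000
        print('{"dx":%.4f,"dy":%.4f,"dz":%.4f,"rz":%.2f}'%(*t,yaw/n))
        r=r*R.from_euler("z",yaw/n,degrees=True)
E
python3 - <<'E'
from h import *
s=manip.read_state();M=R.from_rotvec(s["eef_rot"]).as_matrix();print(M.round(4))
rows((626,58,200),49.7,16,rot=R.from_matrix(M).as_rotvec())
E
```

```text
[[-9.690e-01  2.473e-01 -2.000e-04]
 [ 2.473e-01  9.690e-01 -1.200e-03]
 [-1.000e-04 -1.200e-03 -1.000e+00]]
{"dx":-0.0370,"dy":-0.0259,"dz":0.0025,"rz":3.11}
{"dx":-0.0384,"dy":-0.0238,"dz":0.0025,"rz":3.11}
{"dx":-0.0396,"dy":-0.0217,"dz":0.0025,"rz":3.11}
{"dx":-0.0407,"dy":-0.0195,"dz":0.0025,"rz":3.11}
{"dx":-0.0417,"dy":-0.0173,"dz":0.0025,"rz":3.11}
{"dx":-0.0426,"dy":-0.0150,"dz":0.0025,"rz":3.11}
{"dx":-0.0433,"dy":-0.0127,"dz":0.0025,"rz":3.11}
{"dx":-0.0440,"dy":-0.0103,"dz":0.0025,"rz":3.11}
{"dx":-0.0444,"dy":-0.0079,"dz":0.0025,"rz":3.11}
{"dx":-0.0448,"dy":-0.0055,"dz":0.0025,"rz":3.11}
{"dx":-0.0450,"dy":-0.0030,"dz":0.0025,"rz":3.11}
{"dx":-0.0451,"dy":-0.0006,"dz":0.0025,"rz":3.11}
{"dx":-0.0451,"dy":0.0018,"dz":0.0025,"rz":3.11}
{"dx":-0.0449,"dy":0.0043,"dz":0.0025,"rz":3.11}
{"dx":-0.0446,"dy":0.0067,"dz":0.0025,"rz":3.11}
{"dx":-0.0442,"dy":0.0091,"dz":0.0025,"rz":3.11}
```

```bash
python3 -m crank '[{"dx":-0.012,"dy":-0.004,"dz":-0.015,"rz":1},{"dx":-0.028,"dy":-0.015,"dz":-0.010,"rz":3},{"dx":-0.038,"dy":-0.024,"dz":0,"rz":4},{"dx":-0.039,"dy":-0.022,"dz":0,"rz":4},{"dx":-0.04,"dy":-0.02,"dz":0,"rz":4}]' 255
python3 - <<'E'
from h import *
rows((626,58,200),33.7,11)
E
```

```text
{"dx":-0.0538,"dy":-0.0376,"dz":0.0037,"rz":3.06}
{"dx":-0.0558,"dy":-0.0347,"dz":0.0037,"rz":3.06}
{"dx":-0.0575,"dy":-0.0316,"dz":0.0037,"rz":3.06}
{"dx":-0.0592,"dy":-0.0285,"dz":0.0037,"rz":3.06}
{"dx":-0.0606,"dy":-0.0253,"dz":0.0037,"rz":3.06}
{"dx":-0.0619,"dy":-0.0220,"dz":0.0037,"rz":3.06}
{"dx":-0.0629,"dy":-0.0187,"dz":0.0037,"rz":3.06}
{"dx":-0.0639,"dy":-0.0153,"dz":0.0037,"rz":3.06}
{"dx":-0.0646,"dy":-0.0119,"dz":0.0037,"rz":3.06}
{"dx":-0.0651,"dy":-0.0084,"dz":0.0037,"rz":3.06}
{"dx":-0.0655,"dy":-0.0049,"dz":0.0037,"rz":3.06}validation failed for argument at $[0]...
```

```bash
python3 -m crank '[{"dx":-0.012,"dy":-0.004,"dz":-0.015,"rx":0.0,"ry":0.0,"rz":1.0},{"dx":-0.028,"dy":-0.015,"dz":-0.010,"rx":0.0,"ry":0.0,"rz":3.0},{"dx":-0.038,"dy":-0.024,"dz":0.0,"rx":0.0,"ry":0.0,"rz":4.0},{"dx":-0.039,"dy":-0.022,"dz":0.0,"rx":0.0,"ry":0.0,"rz":4.0},{"dx":-0.04,"dy":-0.02,"dz":0.0,"rx":0.0,"ry":0.0,"rz":4.0}]' 255
python3 - <<'E'
from h import *
print(R.from_rotvec(manip.read_state()["eef_rot"]).as_matrix()[:,0])
rows((626,58,200),33.7,11)
E
```

```text
clock: 0.65
ee_pos: [273.4, 469.4, 266.9]
eef_rot: [0.828, 3.03, 0.002]
contact_force: [0.8, 0.6, 0.2]
width: 56.5
[-8.60930747e-01  5.08722164e-01 -9.17409248e-05]
{"dx":-0.0466,"dy":-0.0159,"dz":0.0061,"rz":3.06}
{"dx":-0.0474,"dy":-0.0134,"dz":0.0061,"rz":3.06}
{"dx":-0.0481,"dy":-0.0108,"dz":0.0061,"rz":3.06}
{"dx":-0.0486,"dy":-0.0082,"dz":0.0061,"rz":3.06}
{"dx":-0.0489,"dy":-0.0056,"dz":0.0061,"rz":3.06}
{"dx":-0.0492,"dy":-0.0030,"dz":0.0061,"rz":3.06}
{"dx":-0.0493,"dy":-0.0004,"dz":0.0061,"rz":3.06}
{"dx":-0.0492,"dy":0.0022,"dz":0.0061,"rz":3.06}
{"dx":-0.0490,"dy":0.0049,"dz":0.0061,"rz":3.06}
{"dx":-0.0487,"dy":0.0075,"dz":0.0061,"rz":3.06}
{"dx":-0.0482,"dy":0.0101,"dz":0.0061,"rz":3.06}
```

```bash
python3 -m crank '[{"dx":-0.045,"dy":-0.016,"dz":0.006,"rx":0.0,"ry":0.0,"rz":3.0},{"dx":-0.046,"dy":-0.014,"dz":0.006,"rx":0.0,"ry":0.0,"rz":3.0},{"dx":-0.047,"dy":-0.011,"dz":0.006,"rx":0.0,"ry":0.0,"rz":3.0},{"dx":-0.047,"dy":-0.008,"dz":0.006,"rx":0.0,"ry":0.0,"rz":3.0},{"dx":-0.047,"dy":-0.006,"dz":0.006,"rx":0.0,"ry":0.0,"rz":3.0}]'
python3 - <<'E'
from h import *
print(R.from_rotvec(manip.read_state()["eef_rot"]).as_matrix()[:,0])
rows((626,58,200),18.7,7)
E
```

```text
clock: 1.15
ee_pos: [428.0, 286.8, 236.9]
eef_rot: [1.215, 2.896, 0.003]
contact_force: [0.3, 1.4, 0.3]
width: 16.0
[-7.00563922e-01  7.13589644e-01  1.03558963e-04]
{"dx":-0.0431,"dy":-0.0027,"dz":0.0053,"rz":2.67}
{"dx":-0.0432,"dy":-0.0007,"dz":0.0053,"rz":2.67}
{"dx":-0.0432,"dy":0.0013,"dz":0.0053,"rz":2.67}
{"dx":-0.0431,"dy":0.0033,"dz":0.0053,"rz":2.67}
{"dx":-0.0429,"dy":0.0053,"dz":0.0053,"rz":2.67}
{"dx":-0.0426,"dy":0.0073,"dz":0.0053,"rz":2.67}
{"dx":-0.0422,"dy":0.0093,"dz":0.0053,"rz":2.67}
```

```bash
python3 -m crank '[{"dx":-0.043,"dy":-0.003,"dz":0.005,"rx":0.0,"ry":0.0,"rz":3.0},{"dx":-0.043,"dy":-0.001,"dz":0.005,"rx":0.0,"ry":0.0,"rz":4.0},{"dx":-0.043,"dy":0.002,"dz":0.005,"rx":0.0,"ry":0.0,"rz":4.0},{"dx":-0.043,"dy":0.004,"dz":0.005,"rx":0.0,"ry":0.0,"rz":4.0},{"dx":-0.030,"dy":0.005,"dz":0.005,"rx":0.0,"ry":0.0,"rz":4.0}]'
python3 - <<'E'
from h import *
p=manip.camera_params("wrist");im=manip.snapshot("wrist");cv2.imwrite("pics/w1.png",im[:,:,::-1])
import pickle;pickle.dump(p,open("w1.pkl","wb"));print(p["origin"],R.from_rotvec(p["orientation"]).as_matrix()[:,2]);s=manip.read_state()
print(s["ee_pos"],s["clock"])
E
```

```text
clock: 1.65
ee_pos: [558.5, 129.7, 211.9]
eef_rot: [1.68, 2.653, 0.001]
contact_force: [-0.9, 0.0, 0.0]
width: 0.1
[521.14908677 204.1162676  355.2422393 ] [ 0.13166644 -0.27746174 -0.95167165]
[560.69845303 125.27148585 211.38761756] 1.7
```

View pics/w1.png

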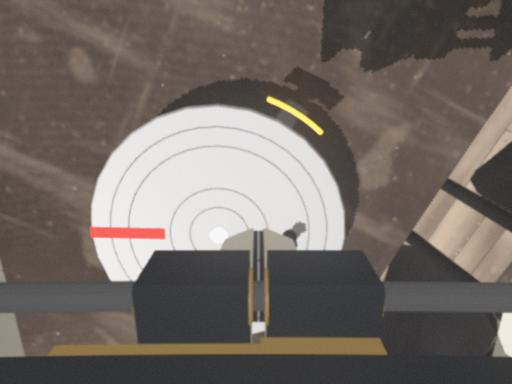

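```bash
cat > loc.py <<'E'
from h import *
from scipy.optimize import least_squares
def loc(im,p,verbose=True):
    hsv=cv2.cvtColor(im,cv2.COLOR_BGR2HSV)
    red=cv2.inRange(hsv,(0,150,100),(8,255,255))|cv2.inRange(hsv,(172,150,100),(180,255,255))
    yel=cv2.inRange(hsv,(22,150,120),(35,255,255))
    ry,rx=np.nonzero(red);yy,yx=np.nonzero(yel)
    w=cv2.inRange(hsv,(0,0,170),(180,40,255))
    cs,_=cv2.findContours(w,cv2.RETR_EXTERNAL,cv2.CHAIN_APPROX_NONE)
    c=max(cs,key=cv2.contourArea)[:,0,:]
    return rx,ry,yx,yy,c
if __name__=="__main__":
    import pickle
    p=pickle.load(open("w1.pkl","rb"));im=cv2.imread("pics/w1.png")
    rx,ry,yx,yy,c=loc(im,p)
    P=np.array([onz(p,*q,46)[:2] for q in c if q[1]<240])
    cen=np.array([550,54.])
    f=lambda v:np.hypot(*(P-v[:2]).T)-130
    s=least_squares(f,[550,54],loss="soft_l1",f_scale=1.5);cen=s.x
    r=f(cen);print("centre",cen,len(P),"resid med",np.median(np.abs(r)))
    Y=np.array([onz(p,a,b,54)[:2] for a,b in zip(yx,yy)])-cen
    a=np.arctan2(Y[:,1],Y[:,0]);print("yel r",np.hypot(*Y.T).mean(),"ang",a.min(),a.max(),(a.min()+a.max())/2,a.mean())
    Q=np.array([onz(p,a,b,46)[:2] for a,b in zip(rx,ry)])-cen
    q=np.hypot(*Q.T);u=Q[q>60].mean(0);print("red r",q.min(),q.max(),"ang",np.arctan2(*u[::-1]),"disc",np.arctan2(*u[::-1])-a.mean())
    S=cen-72*u/np.hypot(*u);print("stud",S,"proj",proj(p,[*S,66]),proj(p,[*S,46]))
E
python3 loc.py
```

```text
centre [549.81902789  49.03709652] 621 resid med 1.5216875050679732
yel r 146.3833101837527 ang 1.2771397027434381 1.6762242009546977 1.476681951849068 1.4869840491487591
red r 56.6986997840432 129.92149473917962 ang -2.757218995120977 disc -4.244203044269736
stud [616.56543839  76.03555361] proj [290.29152529 250.05460894] [288.48229134 240.64086892]
```

```bash
python3 -m crank '[{"dx":0.0,"dy":0.0,"dz":0.0,"rx":0.0,"ry":0.0,"rz":0.0},{"dx":0.0,"dy":0.0,"dz":0.0,"rx":0.0,"ry":0.0,"rz":0.0},{"dx":0.0,"dy":0.0,"dz":0.0,"rx":0.0,"ry":0.0,"rz":0.0},{"dx":0.0,"dy":0.0,"dz":0.0,"rx":0.0,"ry":0.0,"rz":0.0},{"dx":0.0,"dy":0.0,"dz":0.0,"rx":0.0,"ry":0.0,"rz":0.0}]'
python3 - <<'E'
from h import *
p=manip.camera_params("wrist");im=manip.snapshot("wrist");cv2.imwrite("pics/w1.png",im[:,:,::-1])
import pickle;pickle.dump(p,open("w1.pkl","wb"));s=manip.read_state()
print(s["ee_pos"],s["clock"],s["joint_positions"].round(3),R.from_rotvec(s["eef_rot"]).as_matrix()[:,0])
E
python3 loc.py
```

```text
clock: 2.2
ee_pos: [556.2, 134.6, 211.0]
eef_rot: [-1.67, -2.661, -0.001]
contact_force: [0.7, 0.6, 0.5]
width: 0.3
[556.28388567 134.38393826 210.93032046] 2.25 [-0.638  0.389  0.422  1.77  -0.183  1.021  0.302] [-4.34516082e-01  9.00664025e-01  2.96646649e-04]
centre [548.64788216  48.39442715] 573 resid med 1.2401294819565862
yel r 147.50346041901017 ang 1.280767338085926 1.668498946779986 1.474633142432956 1.4869775799407863
red r 55.20850317257785 128.42954803924727 ang -2.7584159000566744 disc -4.24539347999746
stud [615.42655943  75.31297582] proj [288.40441443 256.08429669] [286.72666605 246.37800563]
```

```bash
cat > loc2.py <<'E'
from loc import *
import pickle
p=pickle.load(open("w1.pkl","rb"));im=cv2.imread("pics/w1.png")
rx,ry,yx,yy,c=loc(im,p)
P=np.array([onz(p,*q,46)[:2] for q in c if q[1]<240])
f=lambda v:np.hypot(*(P-v[:2]).T)-v[2]
m=np.hypot(*(P-[549,52]).T)>118;P=P[m]
s=least_squares(f,[550,54,130],loss="soft_l1",f_scale=.5);print(s.x,np.median(abs(f(s.x))))
g=lambda v:np.hypot(*(P-v[:2]).T)-130
s=least_squares(g,[550,54],loss="soft_l1",f_scale=.5);print(s.x)
a=np.arctan2(*(P-s.x).T[::-1]);r=g(s.x)
for lo in np.arange(-3.2,3.2,.4):
    k=(a>=lo)&(a<lo+.4)
    if k.any(): print(lo.round(1),k.sum(),r[k].mean().round(2))
# centre white dot
hsv=cv2.cvtColor(im,cv2.COLOR_BGR2HSV)
cv2.imwrite("pics/w1c.png",cv2.resize(im[190:275,170:330],None,fx=5,fy=5,interpolation=cv2.INTER_CUBIC))
E
python3 loc2.py
```

```text
[548.28111666  51.51135279 127.82551782] 0.26002491337503386
[549.26150791  49.09382003]
-3.2 48 -2.81
-2.8 1 -3.98
0.4 38 -1.44
0.8 44 -0.74
1.2 44 0.06
1.6 56 0.24
2.0 56 0.27
2.4 43 0.16
2.8 36 -0.68
```

View pics/w1.png

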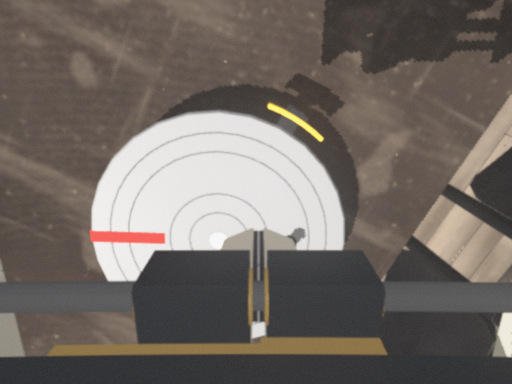

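View pics/w1c.png

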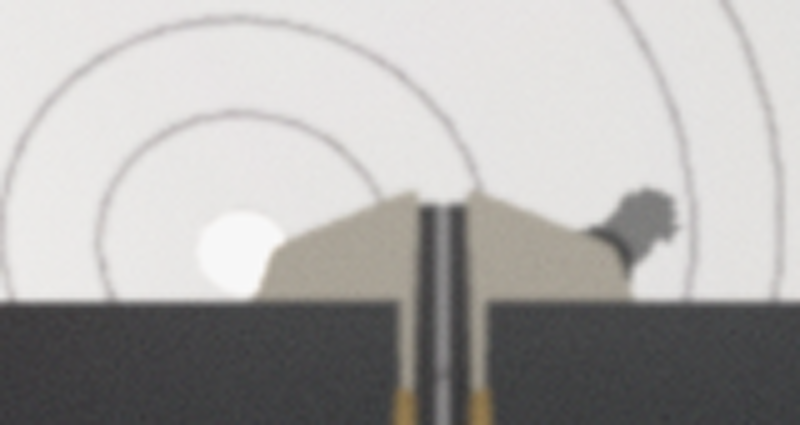

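Run:
```python
from loc import *
import pickle
p=pickle.load(open("w1.pkl","rb"));im=cv2.imread("pics/w1.png")
rx,ry,yx,yy,c=loc(im,p)
d=onz(p,218.1,239.9,46)[:2];print("dot",d)
for cen in (d,np.array([548.3,51.5])):
    Y=np.array([onz(p,a,b,54)[:2] for a,b in zip(yx,yy)])-cen
    a=np.arctan2(Y[:,1],Y[:,0]);A=(a.min()+a.max())/2
    Q=np.array([onz(p,a,b,46)[:2] for a,b in zip(rx,ry)])-cen
    q=np.hypot(*Q.T);u=Q[q>60].mean(0);ra=np.arctan2(*u[::-1])
    print("yel r",np.hypot(*Y.T).mean(),A,a.mean(),"red",q.max(),ra,"disc",ra-A,"stud",cen-72*u/np.hypot(*u))
```

```text
dot [548.61001566  51.20820585]
yel r 144.72462258673684 1.4725642371389114 1.4851045561429406 red 129.45426987295264 -2.7309888359034082 disc -4.20355307304232 stud [614.62537337  79.94794394]
yel r 144.46288523662895 1.4702850076027518 1.4828116447342121 red 129.28150776666126 -2.7268721135192973 disc -4.197157121122049 stud [614.19648513  80.51126069]
```

Run:
```python
from h import *
a=manip.camera_params("scene");b=manip.camera_params("side")
def tri(u,v):
    o1,o2=np.array(a["origin"]),np.array(b["origin"]);r1,r2=ray(a,*u),ray(b,*v)
    t=np.linalg.lstsq(np.c_[r1,-r2],o2-o1,rcond=None)[0];P,Q=o1+t[0]*r1,o2+t[1]*r2
    return ((P+Q)/2).round(),np.linalg.norm(P-Q).round()
print(tri((320,162),(335,167)),tri((405,200),(397,212)),tri((284,121),(316,117)),tri((320,155),(335,160)))
im=cv2.imread("pics/scene0.png")[100:240,200:420];cv2.imwrite("pics/sc2.png",cv2.resize(im,None,fx=3.5,fy=3.5))
im=cv2.imread("pics/side0.png")[70:260,200:420];cv2.imwrite("pics/sd2.png",cv2.resize(im,None,fx=3,fy=3))
```

```text
(array([948., 200., -25.]), np.float64(10.0)) (array([ 929., -330.,   74.]), np.float64(25.0)) (array([1060.,  702.,  -10.]), np.float64(8.0)) (array([940., 191.,  15.]), np.float64(11.0))
```

View pics/sc2.png

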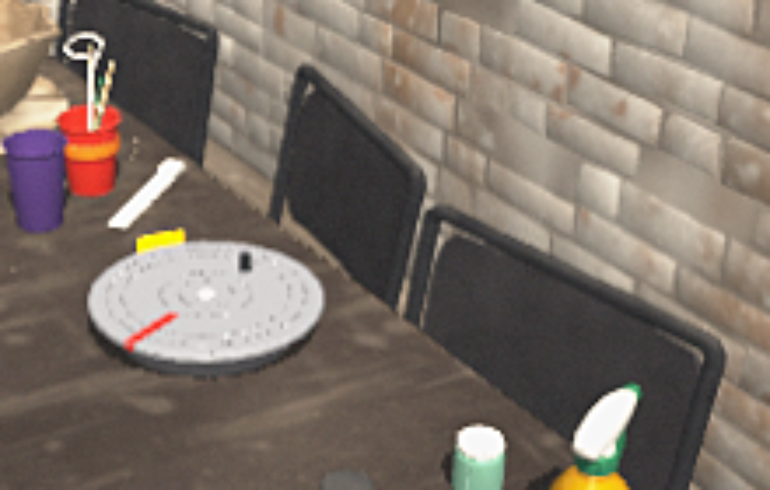

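View pics/sd2.png

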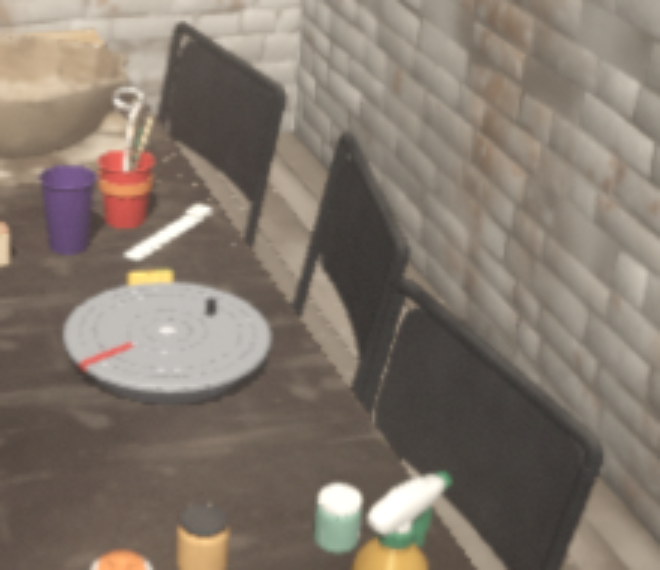

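```bash
python3 -m crank '[{"dx":-0.020,"dy":0.006,"dz":0.005,"rx":0.0,"ry":0.0,"rz":0.0},{"dx":-0.030,"dy":0.009,"dz":0.015,"rx":0.0,"ry":0.0,"rz":0.0},{"dx":-0.026,"dy":0.007,"dz":0.020,"rx":0.0,"ry":0.0,"rz":0.0},{"dx":-0.014,"dy":0.004,"dz":0.020,"rx":0.0,"ry":0.0,"rz":0.0},{"dx":-0.006,"dy":0.002,"dz":0.016,"rx":0.0,"ry":0.0,"rz":0.0}]' && python3 -m crank '[{"dx":0.0,"dy":0.0,"dz":0.018,"rx":0.0,"ry":0.0,"rz":0.0},{"dx":0.0,"dy":0.0,"dz":0.014,"rx":0.0,"ry":0.0,"rz":0.0},{"dx":0.0,"dy":0.0,"dz":0.010,"rx":0.0,"ry":0.0,"rz":0.0},{"dx":0.0,"dy":0.0,"dz":0.005,"rx":0.0,"ry":0.0,"rz":0.0},{"dx":0.0,"dy":0.0,"dz":0.0,"rx":0.0,"ry":0.0,"rz":0.0}]'
python3 - <<'E'
from h import *
import pickle
p=manip.camera_params("wrist");im=manip.snapshot("wrist");cv2.imwrite("pics/w2.png",im[:,:,::-1]);pickle.dump(p,open("w2.pkl","wb"))
im=manip.snapshot("scene");cv2.imwrite("pics/s2.png",cv2.resize(im[110:230,180:340,::-1],None,fx=4.8,fy=4.8,interpolation=cv2.INTER_CUBIC))
s=manip.read_state();print(s["ee_pos"],s["clock"])
E
```

```text
clock: 2.75
ee_pos: [623.9, 57.8, 133.6]
eef_rot: [1.674, 2.658, -0.001]
contact_force: [-0.2, 0.0, -0.3]
width: 0.4
clock: 3.25
ee_pos: [623.0, 59.8, 87.4]
eef_rot: [-1.671, -2.66, 0.001]
contact_force: [0.5, -1.0, 0.6]
width: 0.6
[623.72665343  59.54148262  88.3462079 ] 3.35
```

View pics/w2.png

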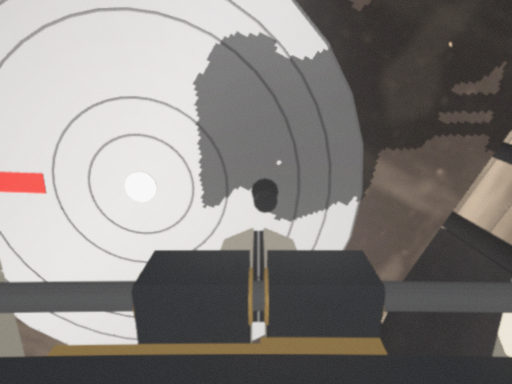

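View pics/s2.png

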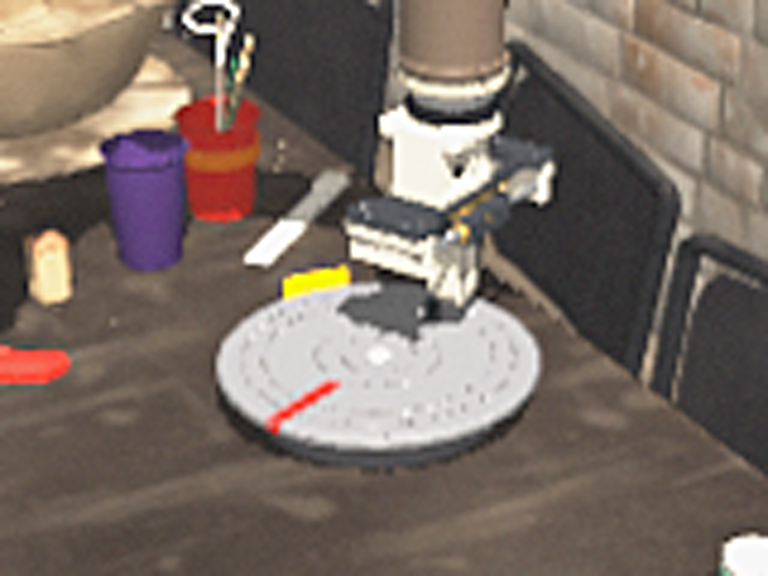

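Run:
```python
from h import *
import pickle
p=pickle.load(open("w2.pkl","rb"));im=cv2.imread("pics/w2.png")
for u,v in((265,188),(265,200)):
    print(onz(p,u,v,66)[:2],onz(p,u,v,46)[:2])
print("dot",onz(p,140.5,186.5,46))
tip=np.array(manip.read_state()["ee_pos"])-[0,0,14];print(proj(p,tip))
cv2.imwrite("pics/w2c.png",cv2.resize(im[160:270,190:330],None,fx=5,fy=5,interpolation=cv2.INTER_CUBIC))
```

```text
[611.40312038  87.71656477] [614.54962206  82.11976653]
[614.32902468  81.74462721] [617.83058879  75.4231263 ]
dot [548.85325546  51.42206591  46.        ]
[262.76365984 248.53834948]
```

View pics/w2c.png

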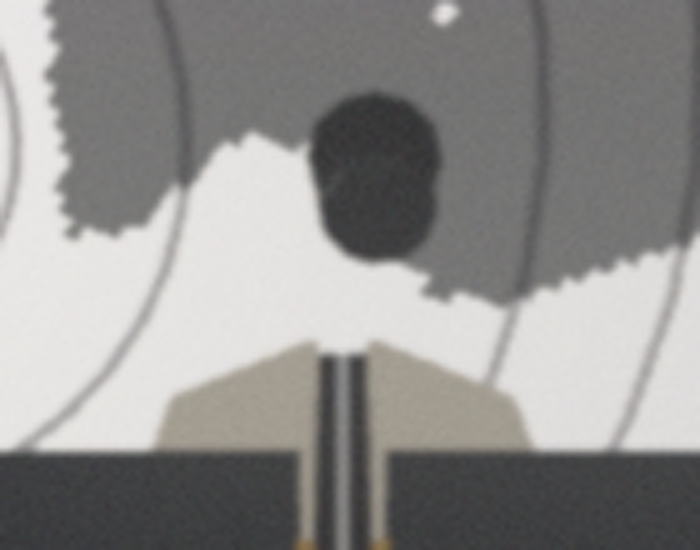

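```bash
python3 -m crank '[{"dx":0.0,"dy":0.0,"dz":0.007,"rx":0.0,"ry":0.0,"rz":0.0},{"dx":0.0,"dy":0.0,"dz":0.008,"rx":0.0,"ry":0.0,"rz":0.0},{"dx":0.0,"dy":0.0,"dz":0.006,"rx":0.0,"ry":0.0,"rz":0.0},{"dx":0.0,"dy":0.0,"dz":0.002,"rx":0.0,"ry":0.0,"rz":0.0},{"dx":0.0,"dy":0.0,"dz":0.0,"rx":0.0,"ry":0.0,"rz":0.0}]'
python3 - <<'E'
from h import *
for i in range(3):
    s=manip.read_state();print(s["ee_pos"],s["clock"],s["contact_force"]); im=manip.snapshot("side")
cv2.imwrite("pics/d3.png",cv2.resize(im[110:230,180:340,::-1],None,fx=4.8,fy=4.8,interpolation=cv2.INTER_CUBIC))
E
```

```text
clock: 3.85
ee_pos: [623.0, 59.2, 64.1]
eef_rot: [-1.672, -2.659, 0.001]
contact_force: [0.2, -0.2, 0.0]
width: 0.6
[623.03746443  59.21739987  64.13833865] 3.85 [ 0.21209111 -0.15157957  0.04230083]
[623.30383368  59.22497613  64.50094488] 3.9 [-0.38725309 -0.1048602  -0.30846349]
[623.45731194  59.27510672  64.77775981] 3.95 [-0.16267176 -0.5429084   0.79785227]
```

View pics/d3.png

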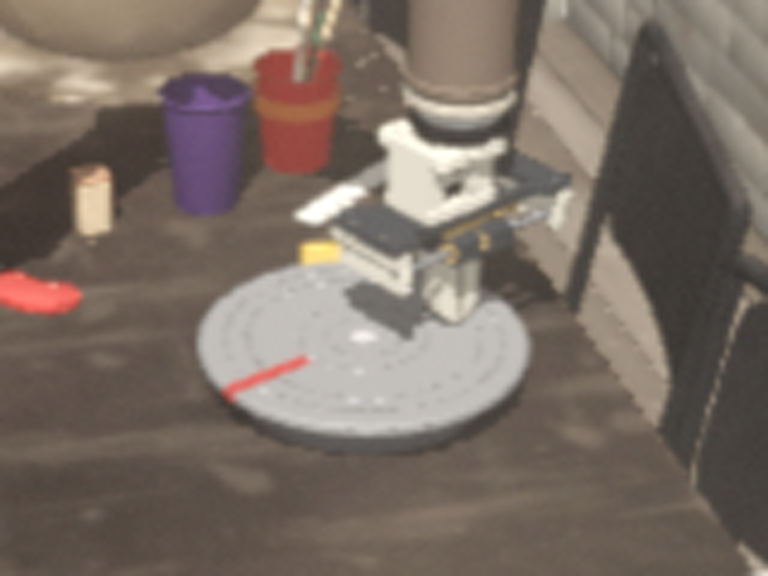

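```bash
python3 -m crank '[{"dx":0.010,"dy":0.0,"dz":0.0,"rx":0.0,"ry":0.0,"rz":0.0},{"dx":0.020,"dy":-0.002,"dz":0.0,"rx":0.0,"ry":0.0,"rz":0.0},{"dx":0.026,"dy":-0.009,"dz":0.0,"rx":0.0,"ry":0.0,"rz":0.0},{"dx":0.0,"dy":0.0,"dz":-0.008,"rx":0.0,"ry":0.0,"rz":0.0},{"dx":0.0,"dy":0.0,"dz":-0.035,"rx":0.0,"ry":0.0,"rz":0.0}]'
cat > trk.py <<'E'
from h import *
import json,os,sys
CEN=np.array([548.8,51.5]);IDX=1.465
def meas(cam,tag=None):
    t=manip.read_state()["clock"];p=manip.camera_params(cam);im=manip.snapshot(cam)[:,:,::-1].copy()
    if tag: cv2.imwrite(f"pics/{tag}.png",im)
    hsv=cv2.cvtColor(im,cv2.COLOR_BGR2HSV)
    red=cv2.inRange(hsv,(0,110,70),(8,255,255))|cv2.inRange(hsv,(172,110,70),(180,255,255))
    ys,xs=np.nonzero(red)
    if not len(xs): return t,None,0
    Q=np.array([onz(p,a,b,46)[:2] for a,b in zip(xs,ys)])-CEN
    r=np.hypot(*Q.T);k=(r>50)&(r<132)
    if k.sum()<6: return t,None,k.sum()
    u=Q[k].mean(0);return t,float(np.arctan2(u[1],u[0])-IDX),int(k.sum())
E
python3 - <<'E'
from trk import *
o=[]
for c in("scene","side","wrist","scene","side","wrist"):
    m=meas(c,f"t1{len(o)}");print(c,m);o.append((c,*m))
s=manip.read_state();print(s["ee_pos"],s["clock"])
E
```

```text
clock: 4.5
ee_pos: [586.3, 106.1, 105.6]
eef_rot: [-1.667, -2.657, 0.006]
contact_force: [1.4, -0.9, 1.2]
width: 0.0
scene (4.5, -2.420850259289206, 33)
side (4.55, -2.2036302848237046, 24)
wrist (4.6, -1.9289036615274329, 101)
scene (4.65, -1.6647029439583405, 27)
side (4.7, -1.4750702127306456, 24)
wrist (4.75, -1.2237448393244847, 42)
[588.96856199 105.20322298 107.46775002] 4.8
```

```bash
python3 -m crank '[{"dx":-0.008,"dy":0.010,"dz":0.0,"rx":0.0,"ry":0.0,"rz":0.0},{"dx":-0.010,"dy":0.015,"dz":0.0,"rx":0.0,"ry":0.0,"rz":0.0},{"dx":-0.008,"dy":0.012,"dz":0.005,"rx":0.0,"ry":0.0,"rz":0.0},{"dx":-0.0045,"dy":0.007,"dz":0.010,"rx":0.0,"ry":0.0,"rz":0.0},{"dx":0.0,"dy":0.0024,"dz":0.010,"rx":0.0,"ry":0.0,"rz":0.0}]' && python3 -m crank '[{"dx":0.0,"dy":0.0,"dz":0.008,"rx":0.0,"ry":0.0,"rz":0.0},{"dx":0.0,"dy":0.0,"dz":0.006,"rx":0.0,"ry":0.0,"rz":0.0},{"dx":0.0,"dy":0.0,"dz":0.004,"rx":0.0,"ry":0.0,"rz":0.0},{"dx":0.0,"dy":0.0,"dz":0.0,"rx":0.0,"ry":0.0,"rz":0.0},{"dx":0.0,"dy":0.0,"dz":0.0,"rx":0.0,"ry":0.0,"rz":0.0}]'
python3 - <<'E'
from trk import *
o=[]
for c in("scene","side","wrist","scene","side","wrist"):
    m=meas(c,f"t2{len(o)}");print(c,m);o.append((c,*m))
s=manip.read_state();print(s["ee_pos"],s["clock"])
d=s["ee_pos"][:2]-CEN;print(np.hypot(*d),np.arctan2(d[1],d[0]))
E
```

```text
clock: 5.3
ee_pos: [644.4, 97.1, 81.2]
eef_rot: [-1.673, -2.659, 0.001]
contact_force: [-0.4, 0.8, 0.4]
width: 0.1
clock: 5.8
ee_pos: [644.2, 97.7, 65.0]
eef_rot: [1.672, 2.66, 0.0]
contact_force: [-0.4, -0.3, 0.5]
width: 0.3
scene (5.8, -2.770386201130009, 32)
side (5.85, -2.5815711424404317, 26)
wrist (5.9, -2.3731851118870724, 390)
scene (5.95, -2.1355211644693117, 30)
side (6.0, -1.9698489006884399, 23)
wrist (6.05, None, 0)
[644.38836122  97.67828243  65.03958259] 6.1
106.1582242142942 0.45003257413478676
```

View pics/t24.png

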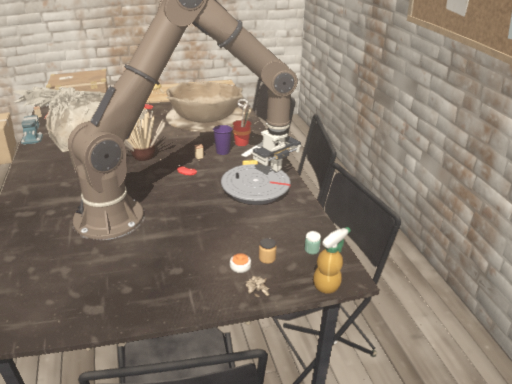

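View pics/t25.png

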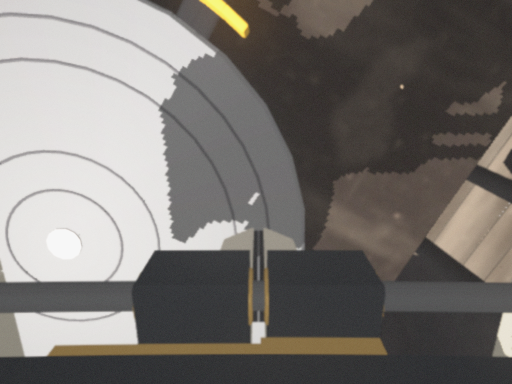

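```bash
python3 -m crank '[{"dx":0.0,"dy":0.0,"dz":0.0,"rx":0.0,"ry":0.0,"rz":0.0},{"dx":0.0,"dy":0.0,"dz":0.0,"rx":0.0,"ry":0.0,"rz":0.0},{"dx":0.0,"dy":0.0,"dz":0.0,"rx":0.0,"ry":0.0,"rz":0.0},{"dx":0.0,"dy":0.0,"dz":-0.010,"rx":0.0,"ry":0.0,"rz":0.0},{"dx":0.0,"dy":0.0,"dz":-0.010,"rx":0.0,"ry":0.0,"rz":0.0}]'
python3 - <<'E'
from trk import *
for c in("scene","side","scene","side"):
    s=manip.read_state();print(s["clock"],s["ee_pos"][2],s["joint_velocities"].round(3)); print(meas(c))
s=manip.read_state();print(s["ee_pos"],s["clock"])
E
```

```text
clock: 6.6
ee_pos: [644.2, 97.6, 85.4]
eef_rot: [-1.672, -2.659, 0.0]
contact_force: [0.1, 0.4, 0.4]
width: 0.7
6.6 85.40139420458655 [-0.034 -0.132  0.058 -0.075  0.056  0.186 -0.044]
(6.6, 0.3213129421291827, 21)
6.65 87.50620515480259 [ 0.004  0.001 -0.002 -0.003 -0.011 -0.041  0.01 ]
(6.65, 0.5305817696513588, 21)
6.7 86.93850343066511 [ 0.004  0.018 -0.01   0.019 -0.008 -0.024  0.006]
(6.7, 0.6730188546947888, 26)
6.75 86.13495135739153 [ 0.001  0.015 -0.009  0.017 -0.004 -0.01   0.004]
(6.75, 0.8985054218913271, 22)
[644.5917135   97.76341227  85.43707866] 6.8
```

```bash
python3 -m crank '[{"dx":0.0,"dy":0.0,"dz":0.007,"rx":0.0,"ry":0.0,"rz":0.0},{"dx":0.0,"dy":0.0,"dz":0.007,"rx":0.0,"ry":0.0,"rz":0.0},{"dx":0.0,"dy":0.0,"dz":0.005,"rx":0.0,"ry":0.0,"rz":0.0},{"dx":0.0,"dy":0.0,"dz":0.002,"rx":0.0,"ry":0.0,"rz":0.0},{"dx":0.0,"dy":0.0,"dz":0.0,"rx":0.0,"ry":0.0,"rz":0.0}]' && python3 -m crank '[{"dx":0.0,"dy":0.0,"dz":0.0,"rx":0.0,"ry":0.0,"rz":0.0},{"dx":0.0,"dy":0.0,"dz":0.0,"rx":0.0,"ry":0.0,"rz":0.0},{"dx":0.0,"dy":0.0,"dz":0.0,"rx":0.0,"ry":0.0,"rz":0.0},{"dx":0.0,"dy":0.0,"dz":0.0,"rx":0.0,"ry":0.0,"rz":0.0},{"dx":0.0,"dy":0.0,"dz":0.0,"rx":0.0,"ry":0.0,"rz":0.0}]'
python3 - <<'E'
from trk import *
for c in("scene","side","scene","side"):
    s=manip.read_state();print(s["clock"],s["ee_pos"][2]); print(meas(c))
E
```

```text
clock: 7.3
ee_pos: [643.8, 97.5, 63.0]
eef_rot: [-1.672, -2.659, 0.001]
contact_force: [-0.8, -0.0, -0.4]
width: 0.5
clock: 7.8
ee_pos: [644.3, 97.7, 63.9]
eef_rot: [1.672, 2.659, 0.0]
contact_force: [0.3, -0.5, -0.1]
width: 0.3
7.8 63.88841681866793
(7.8, -1.837943804387385, 32)
7.85 63.84229863451926
(7.85, -1.7306648391570911, 20)
7.9 63.7977140205162
(7.9, -1.5334621935648187, 26)
7.95 63.79191464553907
(7.95, -1.4396014699133033, 21)
```

```bash
cat > fit.py <<'E'
import numpy as np,json,sys
from scipy.optimize import least_squares
tp=2*np.pi
D=[(4.5,-2.421,0),(4.55,-2.204,1),(4.65,-1.665,0),(4.7,-1.475,1),(5.8,-2.770+tp,0),(5.85,-2.582+tp,1),(5.95,-2.136+tp,0),(6.0,-1.970+tp,1),
(6.6,.321+tp,0),(6.65,.531+tp,1),(6.7,.673+tp,0),(6.75,.899+tp,1),(7.8,-1.838+2*tp,0),(7.85,-1.731+2*tp,1),(7.9,-1.533+2*tp,0),(7.95,-1.440+2*tp,1)]
D+=json.loads(sys.argv[1]) if len(sys.argv)>1 else []
D=np.array(D,float);T0=4.5
def th(t,v):
    b=v[3];c=v[2]/b;e=1-np.exp(-b*(t-T0));return v[0]+(v[1]+c)*e/b-c*(t-T0)
def om(t,v):
    c=v[2]/v[3];return (v[1]+c)*np.exp(-v[3]*(t-T0))-c
f=lambda v:np.r_[th(D[:,0],v)-D[:,1]+np.where(D[:,2]>0,v[4],-v[4]),(v[2]-.27)/.03*.03,(v[3]-.08)/.01*.03,v[4]/.03*.03]
s=least_squares(f,[-2.4,4.8,.27,.08,0]);v=s.x;print(v.round(3),"rms",np.sqrt(np.mean(f(v)**2)).round(4))
print((f(v)[:len(D)]).round(3))
from scipy.optimize import brentq
tt=np.linspace(4.5,25,4000);w=om(tt,v);te=tt[w>0][-1];print("stop t",te,"th",th(te,v))
for k in(2,3):
    if th(te,v)>k*tp:
        t=brentq(lambda t:th(t,v)-k*tp,5,te);print("k",k,"t",round(t,3),"om",om(t,v).round(3))
E
python3 fit.py
```

```text
[-2.429  4.961  0.262  0.078 -0.01 ] rms 0.0209
[ 0.002  0.012 -0.017  0.015 -0.013 -0.014 -0.03  -0.013  0.04  -0.006
  0.056 -0.009 -0.022  0.004 -0.022  0.015]
stop t 16.136659164791197 th 22.141998853881447
k 2 t 8.441 om 2.761
k 3 t 11.432 om 1.489
```

```bash
python3 -m crank '[{"dx":0.0,"dy":0.0,"dz":0.0,"rx":0.0,"ry":0.0,"rz":0.0},{"dx":0.0,"dy":0.0,"dz":0.0,"rx":0.0,"ry":0.0,"rz":0.0},{"dx":0.0,"dy":0.0,"dz":0.0,"rx":0.0,"ry":0.0,"rz":0.0},{"dx":0.0,"dy":0.0,"dz":0.0,"rx":0.0,"ry":0.0,"rz":0.0},{"dx":0.0,"dy":0.0,"dz":0.0,"rx":0.0,"ry":0.0,"rz":0.0}]' && python3 -m crank '[{"dx":0.0,"dy":0.0,"dz":0.0,"rx":0.0,"ry":0.0,"rz":0.0},{"dx":0.0,"dy":0.0,"dz":0.0,"rx":0.0,"ry":0.0,"rz":0.0},{"dx":0.0,"dy":0.0,"dz":0.0,"rx":0.0,"ry":0.0,"rz":0.0},{"dx":0.0,"dy":0.0,"dz":0.0,"rx":0.0,"ry":0.0,"rz":0.0},{"dx":0.0,"dy":0.0,"dz":0.0,"rx":0.0,"ry":0.0,"rz":0.0}]'
python3 - <<'E'
from trk import *
for i in range(14):
    c=("scene","side")[i%2]; m=meas(c); print([m[0],round(m[1],3) if m[1] else None,i%2],m[2],end=" ")
    im=meas
s=manip.read_state();print(s["clock"],s["ee_pos"])
E
```

```text
clock: 8.5
ee_pos: [644.2, 97.6, 63.7]
eef_rot: [1.672, 2.66, 0.0]
contact_force: [-0.1, 0.2, 0.3]
width: 0.2
clock: 9.0
ee_pos: [644.2, 97.7, 63.7]
eef_rot: [-1.672, -2.66, -0.0]
contact_force: [0.0, -0.2, -0.2]
width: 0.1
[9.0, 1.379, 0] 30 [9.05, 1.547, 1] 24 [9.1, 1.624, 0] 31 [9.15, -4.49, 1] 24 [9.2, -4.414, 0] 30 [9.25, -4.256, 1] 26 [9.3, -4.175, 0] 33 [9.35, -4.026, 1] 27 [9.4, -3.933, 0] 34 [9.45, -3.797, 1] 27 [9.5, -3.7, 0] 36 [9.55, -3.571, 1] 24 [9.6, -3.463, 0] 35 [9.65, -3.348, 1] 26 9.7 [644.23918676  97.63033465  63.73333574]
```

```bash
python3 fit.py '[[9.0,13.945,0],[9.05,14.113,1],[9.1,14.190,0],[9.15,14.360,1],[9.2,14.436,0],[9.25,14.594,1],[9.3,14.675,0],[9.35,14.824,1],[9.4,14.917,0],[9.45,15.053,1],[9.5,15.150,0],[9.55,15.279,1],[9.6,15.387,0],[9.65,15.502,1]]'
```

```text
[-2.434e+00  4.981e+00  2.710e-01  7.900e-02  1.000e-03] rms 0.0229
[-0.014  0.02  -0.031  0.026 -0.016  0.006 -0.033  0.007  0.032  0.009
  0.047  0.005 -0.051 -0.004 -0.054  0.005  0.034 -0.008  0.034 -0.013
  0.027 -0.01   0.023 -0.008  0.011 -0.009  0.004 -0.011 -0.012 -0.015]
stop t 15.84446111527882 th 21.658003021787437
k 2 t 8.454 om 2.723
k 3 t 11.553 om 1.386
```

Run:
```python
import trk
from trk import *
for i in range(4):
    c=("scene","side")[i%2]; trk.CEN=np.array([[550.8,56],[549,52.4]][i%2]); m=meas(c,f"t3{i}"); print([m[0],round(m[1],3) if m[1] else None,i%2],m[2])
    im=cv2.imread(f"pics/t3{i}.png");im0=cv2.imread(f"pics/{c}0.png");p=manip.camera_params(c)
    for I in(im0,im):
        hsv=cv2.cvtColor(I,cv2.COLOR_BGR2HSV);y=cv2.inRange(hsv,(18,80,110),(35,255,255))[155:176,232:265];ys,xs=np.nonzero(y);q=(xs.mean()+232,ys.mean()+155)
        d=onz(p,*q,52)[:2]-trk.CEN;print(c,len(xs),np.round(q,2),d.round(1),np.arctan2(d[1],d[0]).round(4))
cv2.imwrite("pics/t33c.png",cv2.resize(im[110:230,180:340],None,fx=4.8,fy=4.8,interpolation=cv2.INTER_CUBIC))
print(manip.read_state()["clock"])
```

```text
[9.7, -3.246, 0] 33
scene 62 [245.35 168.18] [ 10.5 131.6] 1.4911
scene 63 [245.46 168.19] [ 10.8 131.3] 1.4885
[9.75, -3.138, 1] 25
side 78 [249.5  161.55] [ 12.4 132.2] 1.4771
side 70 [248.93 161.77] [  9.7 131. ] 1.4966
[9.8, -3.035, 0] 31
scene 62 [245.35 168.18] [ 10.5 131.6] 1.4911
scene 63 [245.46 168.19] [ 10.8 131.3] 1.4885
[9.85, -2.929, 1] 22
side 78 [249.5  161.55] [ 12.4 132.2] 1.4771
side 70 [248.93 161.77] [  9.7 131. ] 1.4966
9.9
```

View pics/t33c.png

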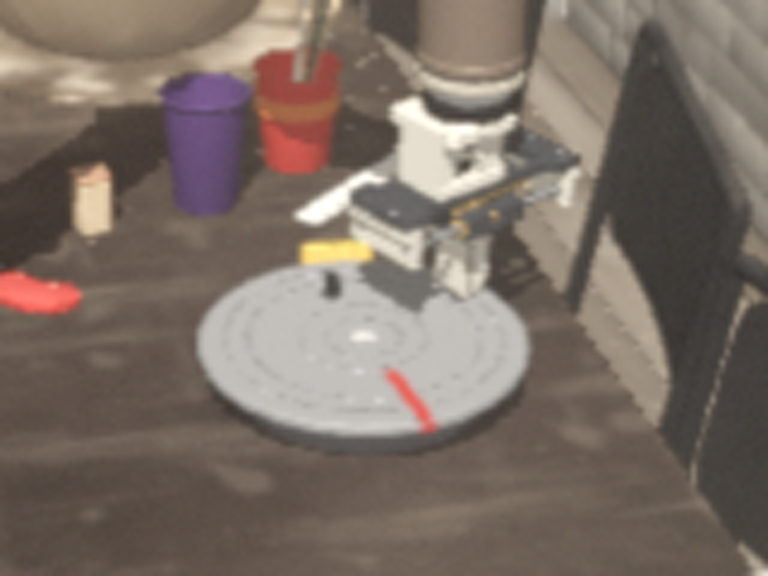

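```bash
python3 -m crank '[{"dx":0.0,"dy":0.0,"dz":0.0,"rx":0.0,"ry":0.0,"rz":0.0},{"dx":0.0,"dy":0.0,"dz":0.0,"rx":0.0,"ry":0.0,"rz":0.0},{"dx":0.0,"dy":0.0,"dz":0.0,"rx":0.0,"ry":0.0,"rz":0.0},{"dx":0.0,"dy":0.0,"dz":0.0,"rx":0.0,"ry":0.0,"rz":0.0},{"dx":0.0,"dy":0.0,"dz":0.0,"rx":0.0,"ry":0.0,"rz":0.0}]'
python3 - <<'E'
import trk
from trk import *
L=[]
for i in range(13):
    c=("scene","side")[i%2]; trk.CEN=np.array([[550.8,56],[549,52.4]][i%2]); m=meas(c); L.append(m);print([round(m[0],2),round(m[1],3) if m[1] else None],m[2])
L=[(a,b) for a,b,n in L if b is not None and n>10];t,a=np.array(L).T
g=np.polyfit(t-10.7,a+0.19*(t-10.7)**2,1);print("th(10.7),om",g[::-1],np.std(a+.19*(t-10.7)**2-np.polyval(g,t-10.7)))
s=manip.read_state();print(s["clock"],s["ee_pos"])
for T in np.arange(11.4,11.66,.05):print(round(T,2),round(np.polyval(g,T-10.7)-.19*(T-10.7)**2,3))
E
```

```text
clock: 10.4
ee_pos: [644.2, 97.6, 63.7]
eef_rot: [-1.672, -2.66, 0.0]
contact_force: [0.2, -0.6, -1.0]
width: 0.5
[10.4, -1.847] 31
[10.45, -1.757] 27
[10.5, -1.663] 26
[10.55, -1.587] 25
[10.6, -1.477] 26
[10.65, -1.407] 22
[10.7, -1.304] 26
[10.75, -1.229] 24
[10.8, -1.131] 25
[10.85, -1.058] 14
[10.9, -0.949] 17
[10.95, -0.893] 10
[11.0, -0.81] 18
th(10.7),om [-1.30886631  1.74729269] 0.008629823244984658
11.05 [644.22566792  97.63652283  63.72842307]
11.4 -0.179
11.45 -0.105
11.5 -0.033
11.55 0.039
11.6 0.11
11.65 0.18
```

```bash
python3 -m crank '[{"dx":0.0,"dy":0.0,"dz":0.0,"rx":0.0,"ry":0.0,"rz":0.0},{"dx":0.0,"dy":0.0,"dz":0.0,"rx":0.0,"ry":0.0,"rz":0.0},{"dx":0.0,"dy":0.0,"dz":0.0,"rx":0.0,"ry":0.0,"rz":0.0},{"dx":0.0,"dy":0.0,"dz":0.0,"rx":0.0,"ry":0.0,"rz":0.0},{"dx":0.0,"dy":0.0,"dz":0.006,"rx":0.0,"ry":0.0,"rz":0.0}]'
```

```text
clock: 11.55
ee_pos: [645.2, 97.8, 59.5]
eef_rot: [1.671, 2.659, 0.003]
contact_force: [-21.0, -6.8, 82.8]
width: 0.6
```

```bash
python3 -m crank '[{"dx":0.0,"dy":0.0,"dz":-0.002,"rx":0.0,"ry":0.0,"rz":0.0},{"dx":0.0,"dy":0.0,"dz":-0.008,"rx":0.0,"ry":0.0,"rz":0.0},{"dx":0.0,"dy":0.0,"dz":-0.025,"rx":0.0,"ry":0.0,"rz":0.0},{"dx":0.0,"dy":0.0,"dz":-0.035,"rx":0.0,"ry":0.0,"rz":0.0},{"dx":0.0,"dy":0.0,"dz":-0.030,"rx":0.0,"ry":0.0,"rz":0.0}]'
python3 - <<'E'
import trk
from trk import *
for i in range(4):
    c=("scene","side")[i%2]; trk.CEN=np.array([[550.8,56],[549,52.4]][i%2]); m=meas(c,f"e{i}"); print([round(m[0],2),round(m[1],3) if m[1] else None],m[2])
im=cv2.imread("pics/e3.png");cv2.imwrite("pics/e3c.png",cv2.resize(im[110:230,180:340],None,fx=4.8,fy=4.8,interpolation=cv2.INTER_CUBIC))
E
```

```text
clock: 12.05
ee_pos: [644.2, 97.7, 159.1]
eef_rot: [-1.672, -2.66, 0.0]
contact_force: [-0.1, 1.2, -0.3]
width: 0.2
[12.05, -0.062] 24
[12.1, -0.07] 18
[12.15, -0.062] 24
[12.2, -0.069] 19
```

View pics/e3c.png

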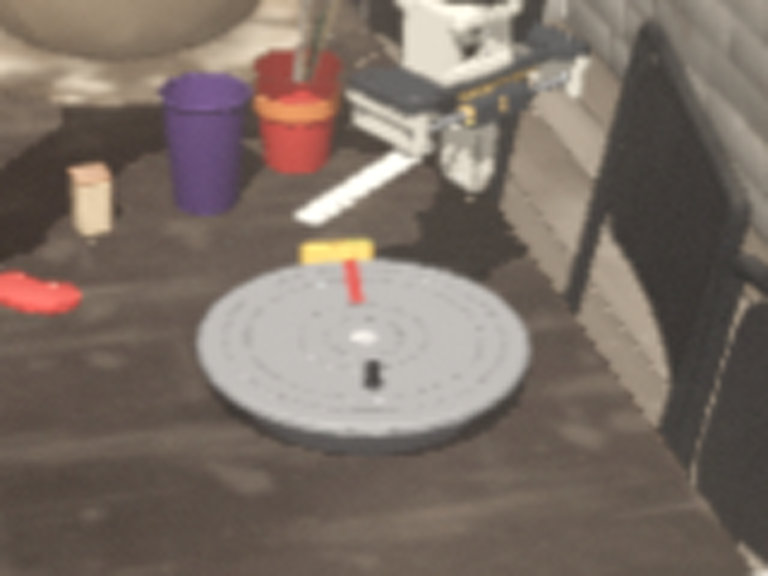

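```bash
python3 -m crank '[{"dx":0.0,"dy":0.0,"dz":-0.01,"rx":0.0,"ry":0.0,"rz":0.0},{"dx":0.0,"dy":0.0,"dz":-0.01,"rx":0.0,"ry":0.0,"rz":0.0},{"dx":0.0,"dy":0.0,"dz":0.0,"rx":0.0,"ry":0.0,"rz":0.0},{"dx":0.0,"dy":0.0,"dz":0.0,"rx":0.0,"ry":0.0,"rz":0.0},{"dx":0.0,"dy":0.0,"dz":0.0,"rx":0.0,"ry":0.0,"rz":0.0}]'
python3 - <<'E'
import trk
from trk import *
trk.CEN=np.array([549,52.4]);print(meas("side","f"))
print(manip.job_done())
E
```

```text
clock: 12.75
ee_pos: [644.0, 97.6, 177.3]
eef_rot: [-1.672, -2.659, 0.001]
contact_force: [-0.3, 0.3, -0.1]
width: 0.6
(12.75, -0.06960617977989414, 18)
the job is handed in; nothing more can be done
None
```

The disc is parked with its red line facing the yellow plate, and the job is handed in at about 12.8 s. With the gripper shut, I pushed the stud anticlockwise. The disc left the finger at about 5 rad/s and coasted past the plate three times (0, 2π and 4π). I braked it with one fingertip press on the bare rim just before 6π, at about 1.4 rad/s, then lifted straight up.

**Final position:** The scene and side cameras put the line 0.06 to 0.07 rad short of the plate's middle, inside the plate's ±0.2 rad. The readings did not change over the last 0.7 s. The fingertips were more than 100 mm above the disc and the measured contact force was about zero. The scene camera showed the plate, and so the foot, unmoved after the flick. I did not measure it again after the brake, though nothing looked displaced.

**What did not go as planned:**
- **Brake force:** The press was harder than I meant. I wanted no more than 20 N, but the wrist read about 83 N upward (about 86 N in total) at the end of the braking row. That is under the 120 N limit, and only the fingertip touched the disc.
- **Stopping point:** I was aiming for about -0.02 rad, so it stopped slightly early.
- **Camera agreement:** The scene camera placed the wheel's centre about 4 mm from where the side and wrist cameras did. I therefore used a separate centre for each camera in the final angle readings.

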